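Step the port tester's selector to the plugged port and start the test

ROBOT

A 6-joint arm with a two-finger parallel gripper is mounted at the origin on the work surface. World frame = base frame: x ahead of the robot, y to its left, z up, the work surface at z = 0. Lengths are in m, angles in rad, forces in N, time in s.
With the tool pointing down it reaches from about 0.275 to 0.725 m from the base axis. Payload 15.9 kg.
Tool frame: the origin (TCP) lies at the very end of the fingers, on their centre line; the grasp point (between the pads) lies 19 mm behind it; y points along the fingers, z is the direction in which the jaws open and shut, and the axes are right-handed (so a half turn about y gives the same grasp; the last joint's range is limited). The gripper opens to 85 mm and grips with 20 to 120 N. Pads are 22 mm wide; open, the fingers measure 114 mm over their backs; the gripper's body (76 mm by 85 mm) begins 54 mm behind the grasp point. The pads swing forward as they close: fully open they stand 13 mm farther back than shut.
Start: joints at [1.244, 0.213, -0.034, 1.323, 0, 1.571], TCP at [0.161, 0.474, 0.231] pointing down, gripper open.
Joint ranges: [-2.98, 2.98], [-0.74, 1.72], [-1.14, 1.35], [-2.1, 2.04], [-1.57, 1.44], [-3.14, 3.14]. Speed limits (rad/s): [1.89, 1.89, 2.39, 2.57, 3.14, 3.14].

INTERFACE

Orientations are given as a unit quaternion [w, x, y, z].
In Python, from workcell import bot gives the robot as it stands.
- The arm moves only by the tool step_arm, never from a script. Its arguments are lists of equal length, an entry for each row: "xyz": the shift along the tool's x, y, z in cm, a list of three; "twist": the turn about the tool's y in degrees. A call has 1 to 10 rows; each row is the pose to reach, as a shift and turn from the pose measured when the call began, along the tool's axes at that moment; what a row does not reach only later rows make up. A row lasts 1/12 s, in which the tool goes at most 41.7 mm and 7.16 degrees, less where a joint would pass 70% of its speed; a pose out of reach is approached as far as the arm can. A call with a gripper value outside its range is refused whole. "hand" is the closure in counts, from 0 (fully open) to 255 (shut), set as the call begins (left out, the last holds). The fingers move at their own pace and stop on an object; "squeeze" is the grip in N (left out, the last holds). Time passes only in rows, so rows that repeat a pose let the fingers close. It gives the time, the measured TCP pose, the force and the opening at its end, in the units of the state.
- bot.read_state(): the state, without advancing time (a new reading comes with each control period).
- bot.grab_frame(name): name is "side" or "top"; returns (picture, depth): 400x640x3 uint8, red, green, blue; 400x640 float32, m along the optical axis (not along the pixel's ray), 0 where there is no reading.
- bot.calibration(name): a dict with "fx", "fy", "cx", "cy" (pixels), "D" ([k1, k2, p1, p2, k3] as OpenCV has them; the pictures are not rectified), "camera_from_world" (4x4, takes a point from world to camera coordinates). Camera axes: x right, y down, z forward; pixel columns grow to the right and rows downward; lengths in m; the calibration is good to about 2 mm. A picture is of the moment at which its call begins. calibration takes no time and is no camera call.
- bot.job_done(): hands the job in, once; it reports no verdict.
The state is a dict: "t": time; "joints": joint angles; "qd": joint speeds; "effort": joint torques, N m; "eef_pos": TCP position; "tool_rot": TCP orientation; "wrist_force": force on the tool from outside, world axes, zero at the start; "torque": the same for the moment, N m; "opening": finger opening in m.
Only numpy, scipy, OpenCV 4.12 (cv2) and the standard library are available. Lean on these libraries where they do the work, as an engineer would, in place of code of your own. Each camera call takes 0.05 s, during which the arm holds its last target.

TASK

On the port tester, push the upright tab of the rotary selector round with your fingertips, gently and without pinching it, until it has clicked in pointing straight at the port that holds the tall test plug. Then press the test button at the front of the tester fully down and let go. Do not press the button before the selector is set, and leave the plug, and the tin, power adapter and tape roll around it, where they are.

Things in the scene. Friction and masses are not known exactly. Their poses are not given: they have to be found in the camera images.
- tester: Port tester: fixed flat grey box, 280 x 280 mm, top face 55 mm above the bench. Origin at the centre of its underside, on the selector's axis; z up. Its -x side is the front with the test button. On the top lie six ports at 105 mm from the axis (steel collars 40 mm across, 8 mm high), in directions 45, 90 and 135 degrees to either side of the front (the -x direction). One holds the tall plug, five hold low black blank caps (29 mm across, 10 mm high, fixed).
- selector (a joint): Angle of the selector, rad, positive anticlockwise from above; 0 = tab points to the tester's front (-x), pi/4, pi/2, 3pi/4 and the negatives point at the ports. The selector is a bare aluminium disc, 100 mm across, its top 14 mm above the tester's top face, that clicks into a position every 45 degrees: a push of about 2 to 3 N at the tab steps it, past half-way it snaps on by itself and centres itself when let go. Stops at +-2.62. It starts near 0 (within 0.3).
- dial: The selector itself, disc and tab in one. Origin on its axis, 1 mm above the tester's top face; its own -x axis points out along the tab, the way the selector points. The tab is a black upright block on the rim, 34 mm long radially (44 to 78 mm from the axis), 12 mm thick tangentially, from 5 to 41 mm above the tester's top face.
- tab_center (a point): Point inside the tab, 61 mm from the selector's axis, 11 mm below the tab's top (30 mm above the tester's top face).
- selector_aim (a point): Point that turns with the selector, 105 mm from its axis straight out past the tab, over the centre of the port it points at.
- plug_center (a point): Centre (half-way up) of the test plug: loose black plug standing in one of the six ports, round foot 29 mm across, square 22 mm body, 46 mm tall in all, foot on the tester's top face inside the collar.
- test_button (a joint): Travel of the test button, m: 0 up, 0.006 fully down; springs back up, about 5 N fully down.
- test_button_top (a point): Centre of the top of the test button: grey round cap, 28 mm across, in a black housing on the tester's top face, 112 mm in front of the selector's axis. Pressed straight down.
- tin: Bystander: small aluminium tin, 32 mm across, 26 mm high, on the tester's top near its back edge. Origin under its centre.
- adapter: Bystander: black power adapter, 100 x 48 x 30 mm, on the bench left of the tester. Origin under its centre.
- tape: Bystander: roll of clear tape, 80 mm across, 24 mm high, on the bench right of the tester. Origin under its centre.

How it is judged:
By the outcome, as a careful person would: the job done as asked, in the order asked, and still so for the second after the job is handed in, with the robot touching nothing.
It also fails if it takes over 54 s, if anything falls off the work surface, if the arm or the gripper's body presses on something with over 40 N, if the wrist force passes 120 N, or if a joint passes its speed limit or range.

## Working session

There is one attempt and no reset: what is moved stays moved. The work goes in short steps, Python scripts to look and compute and a tool call to move; the robot and the scene stay as the last step left them, time stands still between calls to the robot, and variables do not carry over. Pictures are saved under pics/ and viewed, and the job is handed in when it is done.

Besides the shell and the picture viewer there is one more tool, called after "Emit:" by a JSON object that holds its "name" and its "arguments", one argument or row to a line. step_arm: Moves the arm, as the interface text tells. Its arguments: {"type":"object","properties":{"xyz":{"type":"array"},"twist":{"type":"array"},"hand":{"type":"number"},"squeeze":{"type":"number"}},"required":["xyz","twist"]}

```bash
ls; mkdir -p pics; python3 - <<'E'
from workcell import bot
import cv2,numpy as np
s=bot.read_state();print(s)
for n in("side","top"):
    p,d=bot.grab_frame(n);cv2.imwrite(f"pics/{n}0.png",p[:,:,::-1]);np.save(f"{n}0.npy",d);np.save(f"{n}0p.npy",p)
    print(bot.calibration(n))
E
```

```text
pics
{'t': 0.0, 'joints': array([ 1.24400815e+00,  2.13323626e-01, -3.50381108e-02,  1.32348383e+00,
       -3.98234223e-05,  1.57081904e+00]), 'qd': array([-0.0019373 , -0.0005298 ,  0.00213731,  0.00084642, -0.00032385,
       -0.00011948]), 'effort': array([-1.15969775e-03, -6.86157417e+01,  4.87121701e+01,  1.72437279e-02,
       -2.21005644e-04, -1.62198251e-05]), 'eef_pos': array([0.16040947, 0.47322869, 0.23084074]), 'tool_rot': array([-0.69731901,  0.69805563, -0.11507801,  0.11498511]), 'wrist_force': array([-0.08757003, -0.08851077,  0.26423689]), 'torque': array([-0.03067667,  0.0139158 , -0.05777732]), 'opening': 0.08549863581113776}
{'fx': 362.52546141292174, 'fy': 362.52546141292174, 'cx': 318.0904202616539, 'cy': 204.14916352659588, 'D': array([-0.06171985,  0.        ,  0.        ,  0.        ,  0.        ]), 'camera_from_world': array([[ 0.95793584, -0.28696754,  0.00292519, -0.55505332],
       [-0.1945669 , -0.6569154 , -0.72842699,  0.20212278],
       [ 0.21095651,  0.69721717, -0.68511719,  0.58588612],
       [ 0.        ,  0.        ,  0.        ,  1.        ]])}
{'fx': 421.4986291368479, 'fy': 421.4986291368479, 'cx': 325.42016890271924, 'cy': 195.98473823923197, 'D': array([-0.05310573,  0.        ,  0.        ,  0.        ,  0.        ]), 'camera_from_world': array([[-0.01293271, -0.99986932, -0.00969989,  0.03844177],
       [-0.9941518 ,  0.01389769, -0.1070937 ,  0.59473416],
       [ 0.10721451,  0.00825815, -0.99420161,  0.98840304],
       [ 0.        ,  0.        ,  0.        ,  1.        ]])}
```

View pics/side0.png

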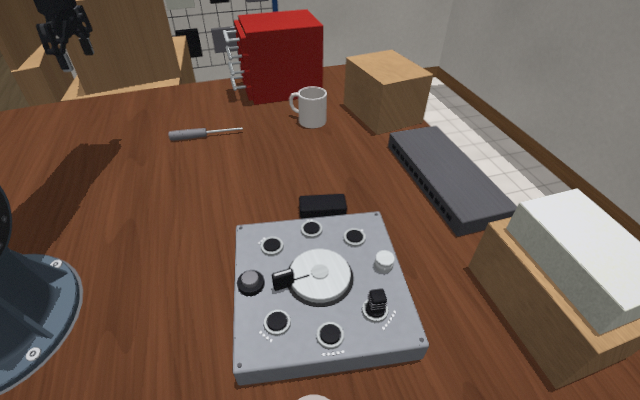

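View pics/top0.png

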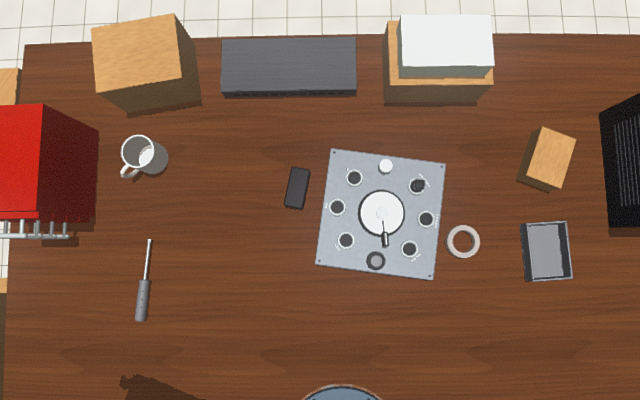

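The side view shows the button at (251,282), the tab at (283,279) and the tall plug at (377,300), in the back-right port. The top view shows the button at (376,261), the tab at (384,240), the plug at (417,186) and the tin at (386,166). Next I'll measure these.

```bash
cat > h.py <<'E'
from workcell import bot
import cv2,numpy as np
def ray(n,uv):
    c=bot.calibration(n);K=np.array([[c['fx'],0,c['cx']],[0,c['fy'],c['cy']],[0,0,1]])
    q=cv2.undistortPoints(np.array(uv,float).reshape(-1,1,2),K,c['D']).reshape(-1,2)
    T=c['camera_from_world'];R=T[:3,:3];o=-R.T@T[:3,3]
    return o,np.c_[q,np.ones(len(q))]@R
def plane(n,uv,z):
    o,d=ray(n,uv);return o+d*((z-o[2])/d[:,2])[:,None]
def proj(n,P):
    c=bot.calibration(n);K=np.array([[c['fx'],0,c['cx']],[0,c['fy'],c['cy']],[0,0,1]]);T=c['camera_from_world']
    return cv2.projectPoints(np.array(P,float).reshape(-1,1,3),cv2.Rodrigues(T[:3,:3])[0],T[:3,3],K,c['D'])[0].reshape(-1,2)
E
python3 - <<'E'
from h import *
for n in("top","side"):
    p=np.load(n+"0p.npy");d=np.load(n+"0.npy")
    hsv=cv2.cvtColor(p,cv2.COLOR_RGB2HSV)
    m=((hsv[...,1]<60)&(hsv[...,2]>110)).astype(np.uint8)
    x0,x1,y0,y1=(300,460,140,290) if n=="top" else (225,430,205,380)
    mm=np.zeros_like(m);mm[y0:y1,x0:x1]=m[y0:y1,x0:x1]
    cs,_=cv2.findContours(mm,cv2.RETR_EXTERNAL,cv2.CHAIN_APPROX_NONE);c=max(cs,key=cv2.contourArea)
    if n=="top":
        r=cv2.minAreaRect(c);b=cv2.boxPoints(r);print(r,b)
        P=plane(n,b,.055);print(P.round(4),P.mean(0),[np.linalg.norm(P[i]-P[i-1]) for i in range(4)])
    w=(hsv[...,1]<40)&(hsv[...,2]>215);w2=np.zeros_like(m);w2[y0:y1,x0:x1]=w[y0:y1,x0:x1]
    N,l,s,ce=cv2.connectedComponentsWithStats(w2)
    for i in range(1,N):
        if s[i,4]>30:print(n,"white",s[i],ce[i],plane(n,[ce[i]],.069))
    crop=cv2.resize(p[y0:y1,x0:x1],None,fx=4 if n=="top" else 3.5,fy=4 if n=="top" else 3.4,interpolation=cv2.INTER_CUBIC)[:600,:800]
    cv2.imwrite(f"pics/{n}0c.png",crop[:,:,::-1])
E
```

```text
((381.31005859375, 213.67466735839844), (119.74032592773438, 118.2204360961914), 7.594643592834473) [[314.15286 264.3537 ]
 [329.7773  147.17032]
 [448.46725 162.99564]
 [432.8428  280.17902]]
[[ 0.4329  0.0586  0.055 ]
 [ 0.7103  0.0183  0.055 ]
 [ 0.668  -0.2651  0.055 ]
 [ 0.3925 -0.2168  0.055 ]] [ 0.55091011 -0.10126133  0.055     ] [np.float64(0.278357368196867), np.float64(0.2803204104085107), np.float64(0.28647607793129964), np.float64(0.2796878750348883)]
top white [380 159  13  13 134] [385.6641791  164.95522388] [[ 0.66263185 -0.11249398  0.069     ]]
top white [ 361  192   42   42 1349] [381.50407709 212.09785026] [[ 0.55175594 -0.09965832  0.069     ]]
top white [329 200  17  15  40] [336.675 208.125] [[0.5624612  0.00432503 0.069     ]]
top white [338 232  16  17  57] [345.43859649 239.80701754] [[ 0.48886187 -0.01475198  0.069     ]]
side white [ 292  250   57   48 1716] [320.12179487 274.73601399] [[ 0.5511971  -0.10491586  0.069     ]]
side white [377 251  17  13 154] [384.98051948 257.07792208] [[ 0.66626915 -0.10180132  0.069     ]]
```

View pics/top0c.png

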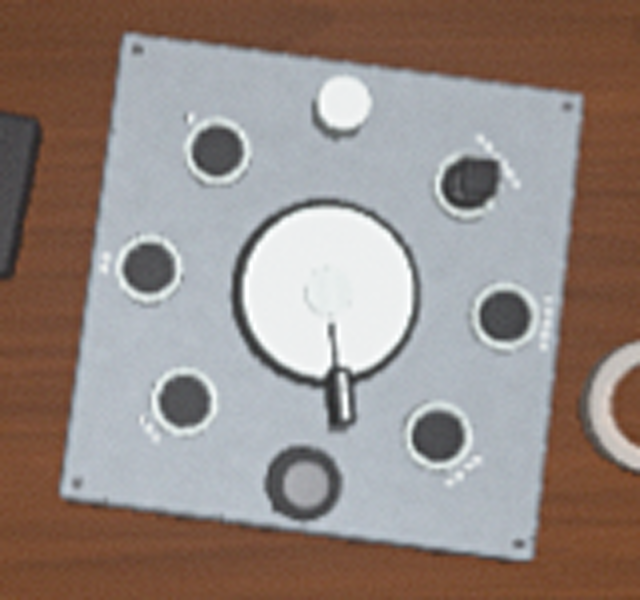

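View pics/side0c.png

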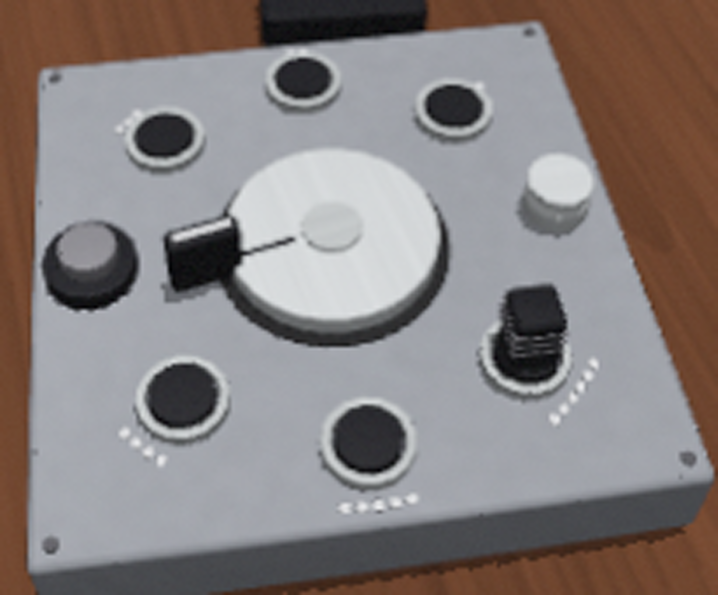

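```bash
python3 - <<'E'
from h import *
from scipy.spatial.transform import Rotation as Ro
s=bot.read_state();q=s['tool_rot'];R=Ro.from_quat([q[1],q[2],q[3],q[0]]).as_matrix();print("tool axes cols\n",R.round(3))
for n in("top","side"): print(n,"cam",ray(n,[[320,200]])[0].round(3))
def tri(a,b):
    A=[];B=[]
    for n,uv in(("top",a),("side",b)):
        o,d=ray(n,[uv]);d=d[0]/np.linalg.norm(d[0]);M=np.eye(3)-np.outer(d,d);A.append(M);B.append(M@o)
    return np.linalg.lstsq(np.vstack(A),np.hstack(B),rcond=None)[0]
t=lambda x,y:(300+x/4-.4,140+y/4-.4)
sd=lambda x,y:(225+x/3.5-.35,205+y/3.4-.35)
print("button",tri(t(305,484),sd(85,246)))
print("plug top",tri(t(480,174),sd(534,308)), plane("top",[t(480,174)],.101),plane("side",[sd(534,308)],.101))
print("tab top outer/inner side",plane("side",[sd(170,241),sd(232,222)],.096))
print("collars top",plane("top",[t(217,151),t(149,268),t(185,402),t(438,435),t(504,316),t(466,184)],.063).round(4))
# tab dark blob in top
c=np.array([.551,-.101]);yaw=np.deg2rad(-8.5)
f=lambda a,r,z:[c[0]+r*np.cos(np.pi+yaw+a),c[1]+r*np.sin(np.pi+yaw+a),z]
im={n:cv2.imread(f"pics/{n}0.png") for n in("top","side")}
for a in (0,.1,.2,.3): print(a,[proj("top",[f(a,44,0)]) for _ in ()],proj("top",[f(a,.044,.096),f(a,.078,.096)]).round(1).tolist(),proj("side",[f(a,.044,.096),f(a,.078,.096)]).round(1).tolist())
print("obs side",sd(232,222),sd(170,241))
d=np.load("top0.npy");ys,xs=np.mgrid[225:255,370:400];P=plane("top",np.c_[xs.ravel(),ys.ravel()],0)
o=ray("top",[[320,200]])[0];T=bot.calibration("top")["camera_from_world"]
dep=d[225:255,370:400].ravel();zc=(P@T[:3,:3].T+T[:3,3])[:,2]
W=o+(P-o)*(dep/zc)[:,None]
k=W[:,2]>.088;W=W[k];print(len(W),W.mean(0),W.min(0),W.max(0))
v=np.linalg.svd(W[:,:2]-W[:,:2].mean(0))[2][0];print(v, np.rad2deg(np.arctan2(*(W.mean(0)[:2]-c)[::-1])))
E
```

```text
tool axes cols
 [[ 0.947 -0.     0.321]
 [-0.321 -0.001  0.947]
 [-0.    -1.    -0.001]]
top cam [0.486 0.022 1.047]
side cam [ 0.447 -0.435  0.55 ]
button [ 0.44067046 -0.08291258  0.0770201 ]
plug top [ 0.61362996 -0.18394318  0.09958001] [[ 0.61414446 -0.1838697   0.101     ]] [[ 0.61236944 -0.18460606  0.101     ]]
tab top outer/inner side [[ 0.47676698 -0.10469704  0.096     ]
 [ 0.50499628 -0.10215521  0.096     ]]
collars top [[ 0.6351 -0.0374  0.063 ]
 [ 0.5665  0.0038  0.063 ]
 [ 0.4882 -0.0159  0.063 ]
 [ 0.467  -0.1623  0.063 ]
 [ 0.5355 -0.2031  0.063 ]
 [ 0.6135 -0.1837  0.063 ]]
0 [] [[381.2, 230.9], [379.3, 246.0]] [[291.3, 265.7], [269.4, 268.2]]
0.1 [] [[383.1, 231.1], [382.8, 246.3]] [[291.7, 268.0], [269.9, 272.2]]
0.2 [] [[385.1, 231.1], [386.3, 246.3]] [[292.4, 270.2], [270.9, 276.3]]
0.3 [] [[387.0, 230.9], [389.7, 245.8]] [[293.4, 272.4], [272.4, 280.2]]
obs side (290.93571428571425, 269.9441176470588) (273.22142857142853, 275.53235294117644)
83 [ 0.49131413 -0.10220953  0.10655328] [ 0.47586437 -0.11005014  0.08931936] [0.50736639 0.02200893 1.04673706]
[ 0.03680239 -0.99932256] -178.83906167208394
```

The ports and plug top match the model: axis at (0.551,-0.100), yaw -8.5°, plug at +135° and tab now at about +10°. I'll close the fingers and approach on the tab's +y side.

Emit:
{"name": "step_arm", "arguments": {
  "xyz": [
    [2, 0, -1.6],
    [4.4, 0, -3.5],
    [6.8, 0, -5.5],
    [9.2, 0, -7.4],
    [11.6, 0, -9.3],
    [14, 0, -11.2],
    [16.5, 0, -13.2],
    [19, 0, -15.2],
    [21.5, 0, -17.2],
    [24, 0, -19.2]
  ],
  "twist": [-2, -4, -6, -8, -10, -12, -14, -16, -18, -20],
  "hand": 255,
  "squeeze": 20
}}

```text
t: 0.93
eef_pos: [0.3264, 0.2128, 0.231]
tool_rot: [-0.707, 0.707, 0.008, -0.009]
wrist_force: [0.9, 0.7, 0.4]
opening: 0.0001
```

```bash
cat >> h.py <<'E'
from scipy.spatial.transform import Rotation as Ro
C=np.array([.551,-.0998])
def st():
    s=bot.read_state();q=s['tool_rot'];R=Ro.from_quat([q[1],q[2],q[3],q[0]]).as_matrix()
    print("t",round(s['t'],2),"pos",s['eef_pos'].round(4),"yaw",np.rad2deg(np.arctan2(R[1,0],R[0,0])).round(2),"j",s['joints'].round(2),"F",s['wrist_force'].round(2),"op",round(s['opening'],4))
    return s,R
def goal(p,yaw=None):
    s,R=st();print("shift cm",(R.T@(np.array(p)-s['eef_pos'])*100).round(2),end=" ")
    if yaw is not None:print("twist",round(np.rad2deg(np.arctan2(R[1,0],R[0,0]))-yaw,2))
E
python3 -c "
from h import *
goal([.49,-.045,.13],1.2)"
```

```text
t 0.93 pos [0.3264 0.2128 0.231 ] yaw 1.39 j [ 0.58 -0.01 -0.29  1.3  -0.    0.55] F [0.88 0.75 0.37] op 0.0001
shift cm [ 15.73  10.12 -26.16] twist 0.19
```

Emit:
{"name": "step_arm", "arguments": {
  "xyz": [
    [1.6, 0.6, -2.6],
    [3.2, 1.4, -5.2],
    [4.8, 2.4, -7.8],
    [6.4, 3.5, -10.4],
    [8, 4.6, -13],
    [9.6, 5.8, -15.6],
    [11.2, 7, -18.2],
    [12.8, 8, -20.8],
    [14.4, 9.2, -23.6],
    [15.7, 10.1, -26.2]
  ],
  "twist": [0, 0, 0, 0, 0, 0, 0, 0, 0, 0]
}}

```text
t: 1.77
eef_pos: [0.4901, -0.047, 0.129]
tool_rot: [-0.707, 0.707, 0.008, -0.009]
wrist_force: [0.2, 0.4, -0.2]
opening: -0.0
```

```bash
python3 - <<'E'
from h import *
goal([.49,-.055,.080],1.2)
p,d=bot.grab_frame("side");cv2.imwrite("pics/s1.png",cv2.resize(p[150:400,180:480],None,fx=2.4,fy=2.4)[:,:,::-1])
E
```

```text
t 1.77 pos [ 0.4901 -0.047   0.129 ] yaw 1.37 j [-0.09  0.24 -0.26  1.07 -0.   -0.12] F [ 0.2  0.4 -0.2] op -0.0
shift cm [-0.02  4.9  -0.79] twist 0.17
```

View pics/s1.png

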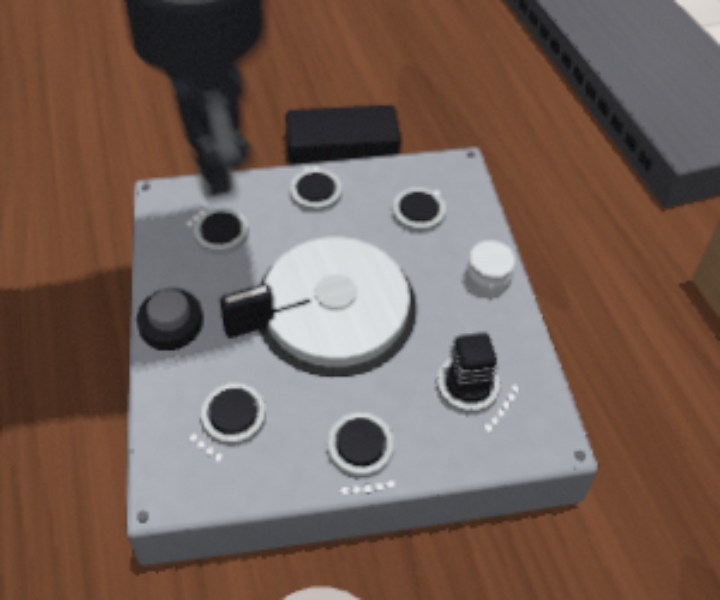

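The closed fingertips hang at crop (217,190), left of the tab at (247,310), with the way down clear. I'll descend there.

Emit:
{"name": "step_arm", "arguments": {
  "xyz": [
    [0, 1, 0],
    [0, 2.2, 0],
    [0, 3.4, 0],
    [0, 4.4, 0],
    [0, 4.7, 0],
    [0, 4.7, 0],
    [0, 4.7, -0.4],
    [0, 4.7, -0.8],
    [0, 4.7, -1.2],
    [0, 4.7, -1.5]
  ],
  "twist": [0, 0, 0, 0, 0, 0, 0, 0, 0, 0]
}}

```text
t: 2.65
eef_pos: [0.4918, -0.0661, 0.081]
tool_rot: [-0.706, 0.708, 0.007, -0.008]
wrist_force: [0.5, -0.4, -0.2]
opening: 0.0001
```

```bash
python3 - <<'E'
from h import *
st()
for n in("side","top"):
  p,d=bot.grab_frame(n);p=p[200:350,200:420] if n=="side" else p[140:290,300:460]
  cv2.imwrite(f"pics/{n}2.png",cv2.resize(p,None,fx=3.5,fy=3.5)[:,:,::-1])
E
```

```text
t 2.65 pos [ 0.4918 -0.0661  0.081 ] yaw 1.26 j [-0.13  0.29 -0.33  0.95 -0.   -0.15] F [ 0.45 -0.37 -0.15] op 0.0001
```

View pics/side2.png

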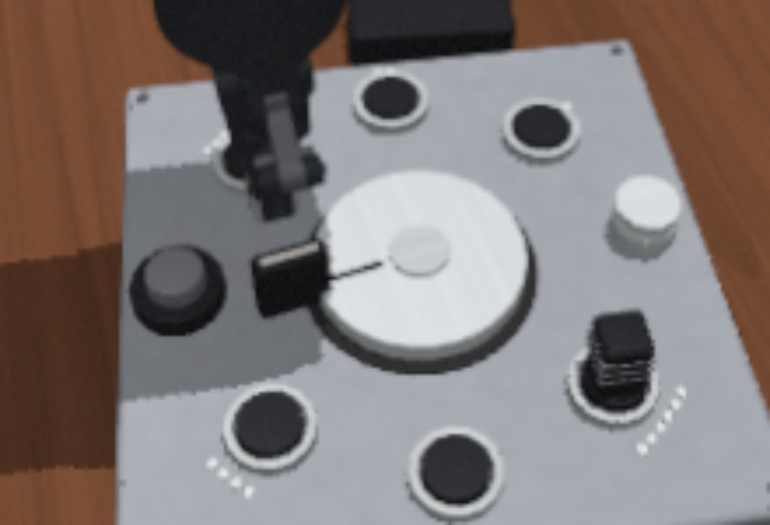

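View pics/top2.png

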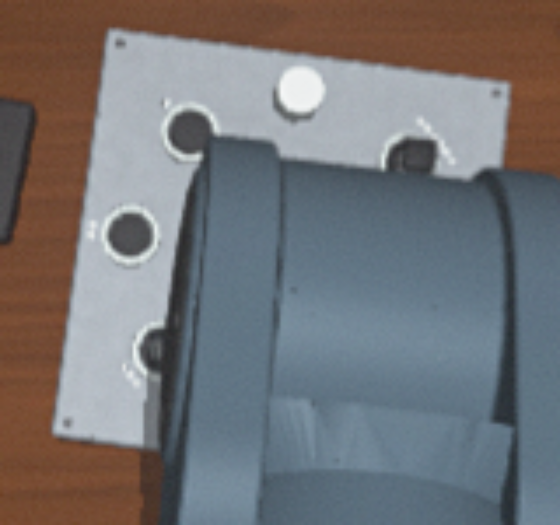

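```bash
cat >> h.py <<'E'
def arc(ths,d=.0205,r=.061,z=.081):
    s,R=st();y0=np.rad2deg(np.arctan2(R[1,0],R[0,0]))
    for th in ths:
        a=np.deg2rad(171.5+th);u=np.array([np.cos(a),np.sin(a)]);t=np.array([-u[1],u[0]])
        p=np.r_[C+r*u-d*t,z];print(th,(R.T@(p-s['eef_pos'])*100).round(2),"tw",round(y0-(th-8.5),1))
E
python3 -c "
from h import *
arc([0,5,10,14,18,22,26,30,33,36])"
```

```text
t 2.75 pos [ 0.4917 -0.066   0.0809] yaw 1.23 j [-0.13  0.29 -0.33  0.95 -0.   -0.15] F [-0.96  0.48 -0.21] op -0.0001
0 [ 0.19 -0.01 -0.45] tw 9.7
5 [-0.05 -0.01 -0.96] tw 4.7
10 [-0.25 -0.01 -1.48] tw -0.3
14 [-0.38 -0.01 -1.91] tw -4.3
18 [-0.47 -0.01 -2.35] tw -8.3
22 [-0.54 -0.01 -2.8 ] tw -12.3
26 [-0.57 -0.01 -3.24] tw -16.3
30 [-0.58 -0.   -3.69] tw -20.3
33 [-0.56 -0.   -4.03] tw -23.3
36 [-0.52 -0.   -4.36] tw -26.3
```

Emit:
{"name": "step_arm", "arguments": {
  "xyz": [
    [0, 0, -0.5],
    [-0.1, 0, -1.0],
    [-0.25, 0, -1.5],
    [-0.4, 0, -1.9],
    [-0.45, 0, -2.35],
    [-0.55, 0, -2.8],
    [-0.55, 0, -3.25],
    [-0.6, 0, -3.7],
    [-0.55, 0, -4.0],
    [-0.5, 0, -4.35]
  ],
  "twist": [0, 0, 0, -4, -8, -12, -16, -20, -23, -26]
}}

```text
t: 3.58
eef_pos: [0.4873, -0.1102, 0.0809]
tool_rot: [-0.686, 0.688, 0.167, -0.168]
wrist_force: [-1.3, 0.4, 0.1]
opening: 0.0003
```

```bash
python3 - <<'E'
from h import *
arc([36,39,42,45,48,51,54,57,60,63,66])
for n in("side",):
  p,d=bot.grab_frame(n);p=p[200:350,200:420]
  cv2.imwrite(f"pics/{n}3.png",cv2.resize(p,None,fx=3.5,fy=3.5)[:,:,::-1])
E
```

```text
t 3.58 pos [ 0.4873 -0.1102  0.0809] yaw 27.37 j [-0.22  0.29 -0.32  0.96 -0.   -0.7 ] F [-1.3   0.42  0.08] op 0.0003
36 [ 0.03 -0.01  0.03] tw -0.1
39 [-0.07 -0.01 -0.29] tw -3.1
42 [-0.15 -0.01 -0.62] tw -6.1
45 [-0.22 -0.   -0.95] tw -9.1
48 [-0.26 -0.   -1.28] tw -12.1
51 [-0.29 -0.   -1.62] tw -15.1
54 [-0.3  -0.   -1.95] tw -18.1
57 [-0.3  -0.   -2.29] tw -21.1
60 [-0.27 -0.   -2.63] tw -24.1
63 [-0.23 -0.   -2.96] tw -27.1
66 [-0.17 -0.   -3.29] tw -30.1
```

View pics/side3.png

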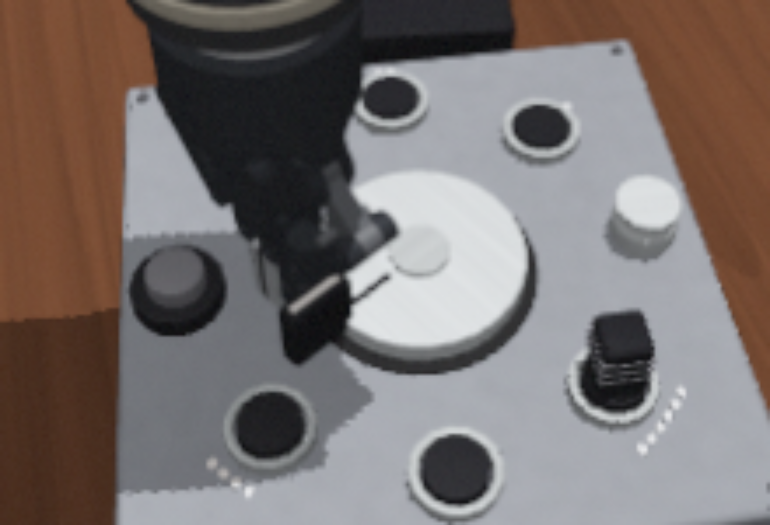

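The tab is turning and pointing roughly toward the first right-hand port; its top edge runs (290,305)–(345,280) in the crop. I'll continue along the arc.

Emit:
{"name": "step_arm", "arguments": {
  "xyz": [
    [-0.05, 0, -0.3],
    [-0.15, 0, -0.6],
    [-0.2, 0, -0.95],
    [-0.25, 0, -1.3],
    [-0.3, 0, -1.6],
    [-0.3, 0, -1.95],
    [-0.3, 0, -2.3],
    [-0.25, 0, -2.65],
    [-0.25, 0, -2.95],
    [-0.15, 0, -3.3]
  ],
  "twist": [-3, -6, -9, -12, -15, -18, -21, -24, -27, -30]
}}

```text
t: 4.47
eef_pos: [0.501, -0.1408, 0.0809]
tool_rot: [-0.619, 0.62, 0.34, -0.342]
wrist_force: [-2.3, -0.1, 0.9]
opening: -0.0002
```

```bash
python3 - <<'E'
from h import *
arc([69,72,75,78,81,84,87,90,93,96])
for n in("side",):
  p,d=bot.grab_frame(n);p=p[200:350,200:420]
  cv2.imwrite(f"pics/{n}4.png",cv2.resize(p,None,fx=3.5,fy=3.5)[:,:,::-1])
E
```

```text
t 4.47 pos [ 0.501  -0.1408  0.0809] yaw 57.64 j [-0.27  0.33 -0.27  0.97 -0.   -1.28] F [-2.31 -0.05  0.91] op -0.0002
69 [-0.05 -0.01 -0.28] tw -2.9
72 [-0.14 -0.01 -0.61] tw -5.9
75 [-0.2  -0.01 -0.94] tw -8.9
78 [-0.25 -0.01 -1.27] tw -11.9
81 [-0.28 -0.01 -1.61] tw -14.9
84 [-0.29 -0.01 -1.94] tw -17.9
87 [-0.29 -0.01 -2.28] tw -20.9
90 [-0.27 -0.01 -2.62] tw -23.9
93 [-0.23 -0.01 -2.95] tw -26.9
96 [-0.17 -0.01 -3.28] tw -29.9
```

View pics/side4.png

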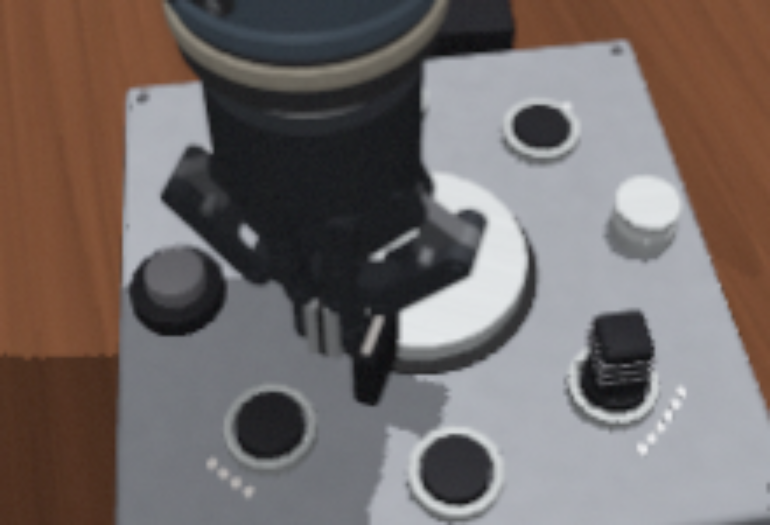

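The fingertip at (330,335) is pressing the tab at (375,350) at about 60°, with a small force. Next stage.

Emit:
{"name": "step_arm", "arguments": {
  "xyz": [
    [-0.05, 0, -0.3],
    [-0.15, 0, -0.6],
    [-0.2, 0, -0.95],
    [-0.25, 0, -1.3],
    [-0.3, 0, -1.6],
    [-0.3, 0, -1.95],
    [-0.3, 0, -2.3],
    [-0.25, 0, -2.6],
    [-0.25, 0, -2.95],
    [-0.15, 0, -3.3]
  ],
  "twist": [-3, -6, -9, -12, -15, -18, -21, -24, -27, -30]
}}

```text
t: 5.35
eef_pos: [0.5279, -0.1602, 0.0807]
tool_rot: [0.509, -0.509, -0.489, 0.492]
wrist_force: [-4.7, -1.6, 3.3]
opening: -0.0001
```

```bash
python3 - <<'E'
from h import *
arc([98,100,102,104,106,108,110,112,114,116,118,120,122,124])
for n in("side",):
  p,d=bot.grab_frame(n);p=p[200:350,200:420]
  cv2.imwrite(f"pics/{n}5.png",cv2.resize(p,None,fx=3.5,fy=3.5)[:,:,::-1])
E
```

```text
t 5.35 pos [ 0.5279 -0.1602  0.0807] yaw 87.86 j [-0.29  0.39 -0.18  1.   -0.   -1.83] F [-4.68 -1.59  3.29] op -0.0001
98 [-0.04 -0.03 -0.2 ] tw -1.6
100 [-0.1  -0.03 -0.42] tw -3.6
102 [-0.15 -0.03 -0.64] tw -5.6
104 [-0.2  -0.03 -0.86] tw -7.6
106 [-0.24 -0.03 -1.08] tw -9.6
108 [-0.27 -0.03 -1.3 ] tw -11.6
110 [-0.29 -0.03 -1.53] tw -13.6
112 [-0.31 -0.03 -1.75] tw -15.6
114 [-0.32 -0.03 -1.97] tw -17.6
116 [-0.32 -0.03 -2.2 ] tw -19.6
118 [-0.31 -0.03 -2.42] tw -21.6
120 [-0.29 -0.03 -2.65] tw -23.6
122 [-0.27 -0.03 -2.87] tw -25.6
124 [-0.24 -0.04 -3.09] tw -27.6
```

View pics/side5.png

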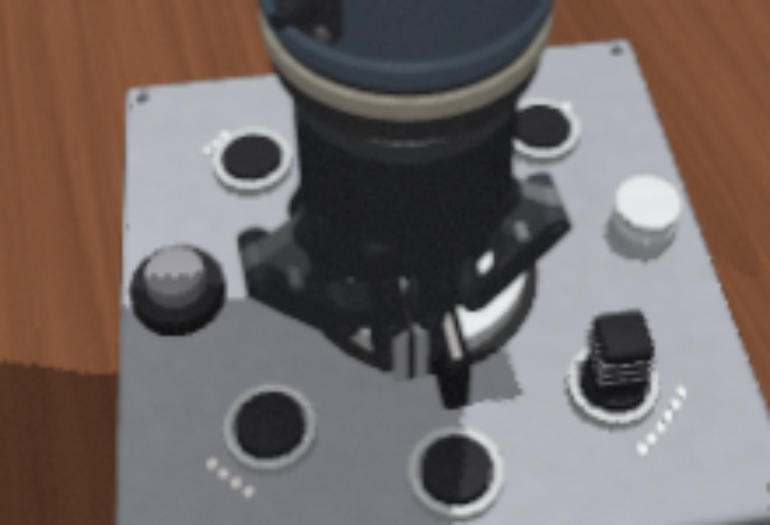

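The tab is now at about 90–95° at (453,360), with the fingers close behind it. I'll go slower on the last step.

Emit:
{"name": "step_arm", "arguments": {
  "xyz": [
    [-0.05, 0, -0.2],
    [-0.1, 0, -0.4],
    [-0.15, 0, -0.65],
    [-0.2, 0, -0.85],
    [-0.25, 0, -1.1],
    [-0.25, 0, -1.3],
    [-0.3, 0, -1.55],
    [-0.3, 0, -1.75],
    [-0.3, 0, -2.0],
    [-0.3, 0, -2.2]
  ],
  "twist": [-2, -4, -6, -8, -10, -12, -14, -16, -18, -20]
}}

```text
t: 6.23
eef_pos: [0.5505, -0.1643, 0.0807]
tool_rot: [0.416, -0.416, -0.571, 0.573]
wrist_force: [-0.5, -1.5, -0.0]
opening: 0.0
```

```bash
python3 - <<'E'
from h import *
arc([116,118,120,122,124,126,128])
for n in("side",):
  p,d=bot.grab_frame(n);p=p[200:350,200:420]
  cv2.imwrite(f"pics/{n}6.png",cv2.resize(p,None,fx=3.5,fy=3.5)[:,:,::-1])
E
```

```text
t 6.23 pos [ 0.5505 -0.1643  0.0807] yaw 107.99 j [-0.29  0.44 -0.11  1.02 -0.   -2.17] F [-0.5  -1.52 -0.01] op 0.0
116 [ 0.03 -0.03  0.06] tw 0.5
118 [-0.04 -0.03 -0.15] tw -1.5
120 [-0.1  -0.03 -0.37] tw -3.5
122 [-0.15 -0.03 -0.59] tw -5.5
124 [-0.2  -0.03 -0.81] tw -7.5
126 [-0.24 -0.03 -1.03] tw -9.5
128 [-0.27 -0.03 -1.25] tw -11.5
```

View pics/side6.png

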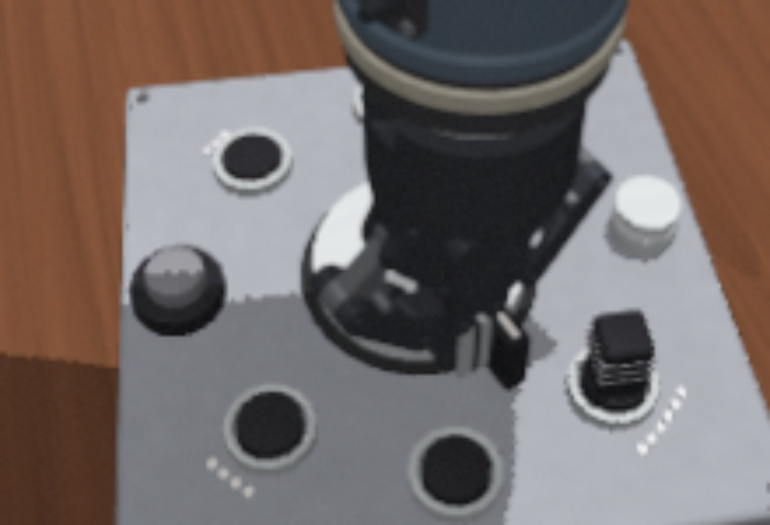

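```bash
python3 - <<'E'
from h import *
for th in (110,115,120,125,130,135):
    a=np.deg2rad(171.5+th);u=np.array([np.cos(a),np.sin(a)])
    print(th,((proj("side",[np.r_[C+r*u,.096] for r in(.044,.078)])-200)*3.5).round(0).tolist())
E
```

```text
110 [[466.0, 290.0], [507.0, 351.0]]
115 [[474.0, 286.0], [521.0, 344.0]]
120 [[481.0, 282.0], [534.0, 335.0]]
125 [[487.0, 277.0], [546.0, 326.0]]
130 [[493.0, 271.0], [556.0, 316.0]]
135 [[499.0, 266.0], [565.0, 306.0]]
```

The tab's outer end is at (522,340), which is about 116° and just past half-way. I'll push on gently.

Emit:
{"name": "step_arm", "arguments": {
  "xyz": [
    [-0.05, 0, -0.15],
    [-0.1, 0, -0.35],
    [-0.15, 0, -0.6],
    [-0.2, 0, -0.8],
    [-0.25, 0, -1.0],
    [-0.25, 0, -1.0]
  ],
  "twist": [-1.5, -3.5, -5.5, -7.5, -9.5, -9.5]
}}

```text
t: 6.78
eef_pos: [0.5612, -0.1635, 0.0807]
tool_rot: [0.367, -0.366, -0.603, 0.606]
wrist_force: [0.1, 0.5, -0.1]
opening: -0.0002
```

```bash
python3 - <<'E'
from h import *
arc([116,124,126,128])
for n in("side",):
  p,d=bot.grab_frame(n);p=p[200:350,200:420]
  cv2.imwrite(f"pics/{n}7.png",cv2.resize(p,None,fx=3.5,fy=3.5)[:,:,::-1])
E
```

```text
t 6.78 pos [ 0.5612 -0.1635  0.0807] yaw 117.58 j [-0.28  0.45 -0.08  1.03 -0.   -2.33] F [ 0.07  0.45 -0.13] op -0.0002
116 [ 0.47 -0.03  1.04] tw 10.1
124 [ 0.1  -0.03  0.22] tw 2.1
126 [ 0.02 -0.03  0.01] tw 0.1
128 [-0.05 -0.03 -0.2 ] tw -1.9
```

View pics/side7.png

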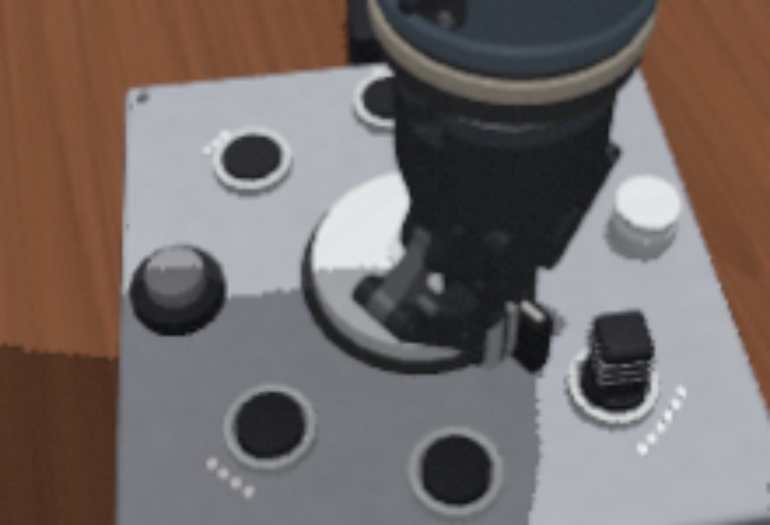

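The tab is at about 126° and following the finger with almost no force. I'll nudge it a little further, then back off.

Emit:
{"name": "step_arm", "arguments": {
  "xyz": [
    [-0.05, 0, -0.2],
    [-0.1, 0, -0.4],
    [-0.15, 0, -0.6],
    [-0.15, 0, -0.6],
    [0, 0, 0.2],
    [0.1, 0, 1.0],
    [0.1, 0, 1.6],
    [0.1, 0, 2.0],
    [0.1, 0, 2.0],
    [0.1, 0, 2.0]
  ],
  "twist": [-2, -4, -6, -6, -4, 0, 0, 0, 0, 0]
}}

```text
t: 7.67
eef_pos: [0.5429, -0.172, 0.0809]
tool_rot: [0.367, -0.367, -0.603, 0.606]
wrist_force: [-0.4, -0.1, -0.6]
opening: 0.0001
```

```bash
python3 - <<'E'
from h import *
st()
for n in("side",):
  p,d=bot.grab_frame(n);p=p[200:350,200:420]
  cv2.imwrite(f"pics/{n}8.png",cv2.resize(p,None,fx=3.5,fy=3.5)[:,:,::-1])
E
```

```text
t 7.67 pos [ 0.5429 -0.172   0.0809] yaw 117.5 j [-0.3   0.43 -0.13  1.02 -0.   -2.36] F [-0.43 -0.11 -0.6 ] op 0.0001
```

View pics/side8.png

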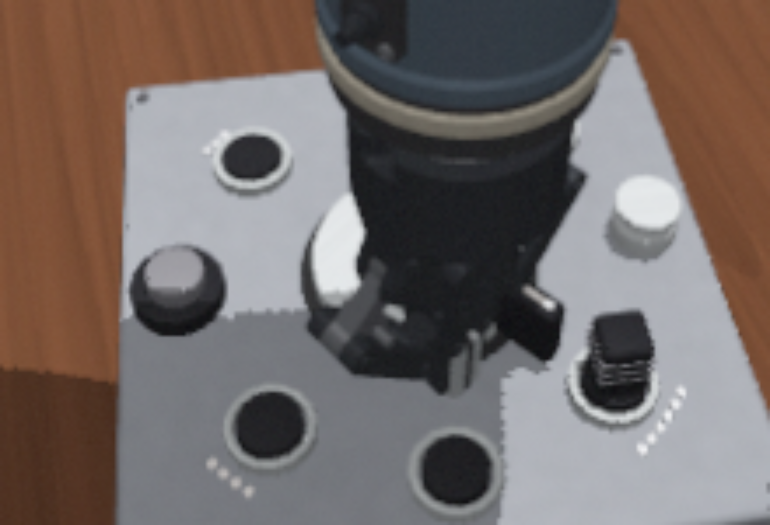

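With the fingers clear, the tab's outer end sits at (563,306), which is the 135° prediction (565,306). I'll lift and check with the arm away while moving toward the button.

Emit:
{"name": "step_arm", "arguments": {
  "xyz": [
    [0, -1.5, 0],
    [0, -3.5, 0],
    [0, -5, 0],
    [0, -6, 0],
    [0, -6, 0]
  ],
  "twist": [0, 0, 0, 0, 0]
}}

```text
t: 8.13
eef_pos: [0.5444, -0.1719, 0.1428]
tool_rot: [0.366, -0.368, -0.604, 0.606]
wrist_force: [0.3, -0.3, 0.9]
opening: 0.0002
```

```bash
python3 - <<'E'
from h import *
goal([.4405,-.0835,.13],81.5)
E
```

```text
t 8.13 pos [ 0.5444 -0.1719  0.1428] yaw 117.52 j [-0.3   0.39 -0.02  1.16 -0.   -2.36] F [ 0.28 -0.27  0.93] op 0.0002
shift cm [12.65  1.23  5.13] twist 36.02
```

Emit:
{"name": "step_arm", "arguments": {
  "xyz": [
    [1.5, 0, 0.6],
    [3.2, 0, 1.3],
    [5, 0, 2],
    [6.8, 0, 2.8],
    [8.6, 0, 3.5],
    [10.2, 0.3, 4.2],
    [11.6, 0.6, 4.7],
    [12.65, 1.0, 5.15],
    [12.65, 1.2, 5.15],
    [12.65, 1.2, 5.15]
  ],
  "twist": [4, 9, 14, 19, 24, 29, 33, 36, 36, 36]
}}

```text
t: 8.97
eef_pos: [0.4399, -0.0834, 0.1295]
tool_rot: [-0.534, 0.536, 0.461, -0.463]
wrist_force: [0.4, -0.4, -0.2]
opening: -0.0001
```

```bash
python3 - <<'E'
from h import *
goal([.4405,-.0835,.08],81.5)
for n in("side","top"):
  p,d=bot.grab_frame(n);p=p[200:350,200:420] if n=="side" else p[140:290,300:460]
  cv2.imwrite(f"pics/{n}9.png",cv2.resize(p,None,fx=3.5,fy=3.5)[:,:,::-1])
E
```

```text
t 8.97 pos [ 0.4399 -0.0834  0.1295] yaw 81.66 j [-0.18  0.15 -0.37  1.05 -0.   -1.61] F [ 0.43 -0.41 -0.19] op -0.0001
shift cm [ 0.01  4.95 -0.06] twist 0.16
```

View pics/side9.png

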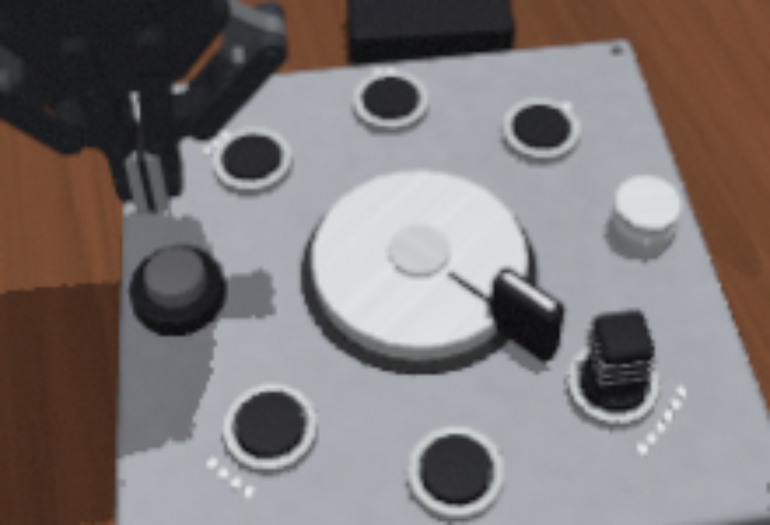

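View pics/top9.png

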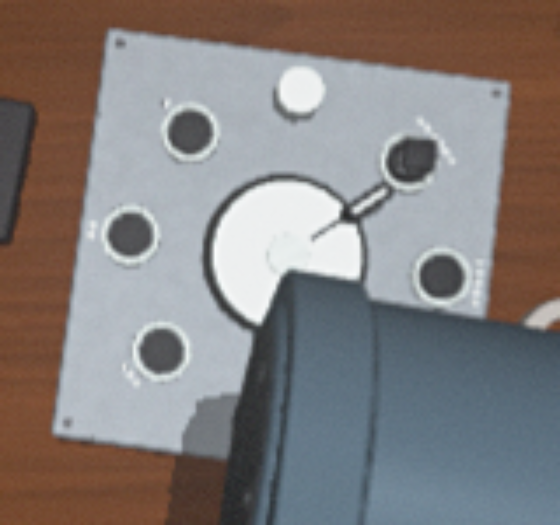

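Both views show the tab pointing straight at the plug, and the plug hasn't moved. Now I'll descend onto the button.

Emit:
{"name": "step_arm", "arguments": {
  "xyz": [
    [0, 1.5, 0],
    [0, 3, 0],
    [0, 4, 0],
    [0, 4.7, 0],
    [0, 5, 0],
    [0, 5.2, 0],
    [0, 5.4, 0],
    [0, 5.4, 0]
  ],
  "twist": [0, 0, 0, 0, 0, 0, 0, 0]
}}

```text
t: 9.73
eef_pos: [0.4412, -0.0843, 0.0763]
tool_rot: [-0.534, 0.537, 0.462, -0.463]
wrist_force: [0.2, -0.9, 1.5]
opening: 0.0001
```

```bash
python3 - <<'E'
from h import *
st()
for n in("side",):
  p,d=bot.grab_frame(n);p=p[220:320,200:320]
  cv2.imwrite(f"pics/{n}10.png",cv2.resize(p,None,fx=6,fy=6)[:,:,::-1])
E
```

```text
t 9.73 pos [ 0.4412 -0.0843  0.0763] yaw 81.63 j [-0.19  0.2  -0.46  0.91 -0.   -1.61] F [ 0.19 -0.87  1.48] op 0.0001
```

View pics/side10.png

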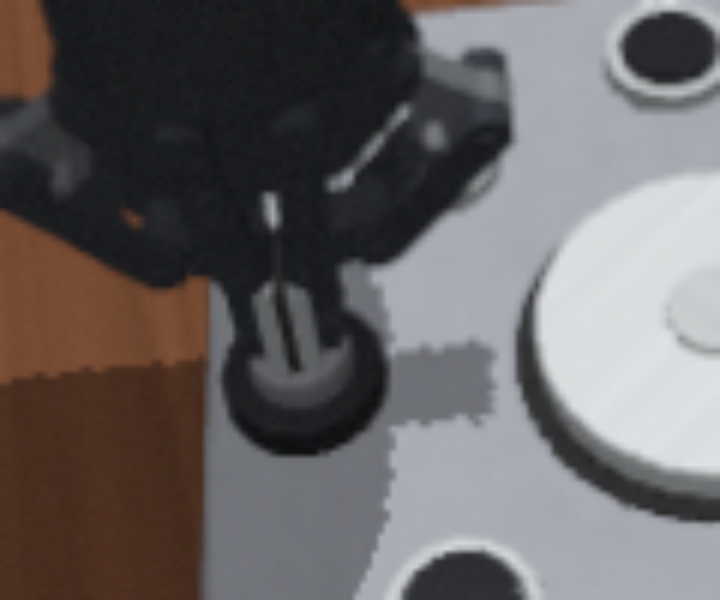

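The fingertips at (285,370) are just on the cap, well centred, with about 1.5 N of force. I'll press in small steps.

Emit:
{"name": "step_arm", "arguments": {
  "xyz": [
    [0, 0.1, 0],
    [0, 0.2, 0],
    [0, 0.3, 0],
    [0, 0.4, 0],
    [0, 0.4, 0],
    [0, 0.4, 0]
  ],
  "twist": [0, 0, 0, 0, 0, 0]
}}

```text
t: 10.28
eef_pos: [0.4415, -0.0843, 0.0726]
tool_rot: [-0.534, 0.537, 0.462, -0.463]
wrist_force: [1.8, -0.6, 3.4]
opening: -0.0002
```

Emit:
{"name": "step_arm", "arguments": {
  "xyz": [
    [0, 0.1, 0],
    [0, 0.2, 0],
    [0, 0.2, 0],
    [0, 0.2, 0]
  ],
  "twist": [0, 0, 0, 0]
}}

```text
t: 10.62
eef_pos: [0.4416, -0.0844, 0.0709]
tool_rot: [-0.533, 0.537, 0.462, -0.463]
wrist_force: [-2.7, 0.4, 12.1]
opening: -0.0001
```

Emit:
{"name": "step_arm", "arguments": {
  "xyz": [
    [0, 0.05, 0],
    [0, 0.1, 0],
    [0, 0.1, 0],
    [0, 0.1, 0]
  ],
  "twist": [0, 0, 0, 0]
}}

```text
t: 10.95
eef_pos: [0.4416, -0.0844, 0.0707]
tool_rot: [-0.533, 0.537, 0.462, -0.462]
wrist_force: [-6.9, 0.8, 25.1]
opening: 0.0004
```

The tool moved only 0.2 mm while the force rose to 25 N, so the button is hard on its stop. Releasing and lifting away.

Emit:
{"name": "step_arm", "arguments": {
  "xyz": [
    [0, -0.5, 0],
    [0, -1.5, 0],
    [0, -3.5, 0],
    [0, -6, 0],
    [0, -8, 0],
    [0, -10, 0],
    [0, -12, 0],
    [0, -12, 0],
    [0, -12, 0]
  ],
  "twist": [0, 0, 0, 0, 0, 0, 0, 0, 0]
}}

```text
t: 11.7
eef_pos: [0.4417, -0.0839, 0.1911]
tool_rot: [-0.533, 0.537, 0.462, -0.462]
wrist_force: [-0.8, 1.0, -0.9]
opening: -0.0002
```

Emit:
{"name": "step_arm", "arguments": {
  "xyz": [
    [-2, 0, 0],
    [-5, 0, 0],
    [-8, 0, 0],
    [-11, 0, 0],
    [-14, 0, 0],
    [-17, 0, 0],
    [-20, 0, 0],
    [-20, 0, 0],
    [-20, 0, 0]
  ],
  "twist": [0, 0, 0, 0, 0, 0, 0, 0, 0]
}}

```text
t: 12.45
eef_pos: [0.4117, -0.2825, 0.1904]
tool_rot: [-0.534, 0.537, 0.461, -0.462]
wrist_force: [-0.2, 0.1, -0.6]
opening: -0.0001
```

```bash
python3 - <<'E'
from h import *
st()
for n in("side","top"):
  p,d=bot.grab_frame(n);p=p[200:400,200:430] if n=="side" else p[120:320,270:500]
  cv2.imwrite(f"pics/{n}11.png",cv2.resize(p,None,fx=3,fy=3)[:,:,::-1])
E
```

```text
t 12.45 pos [ 0.4117 -0.2825  0.1904] yaw 81.49 j [-0.6   0.22 -0.13  1.22 -0.   -2.02] F [-0.25  0.11 -0.64] op -0.0001
```

View pics/side11.png

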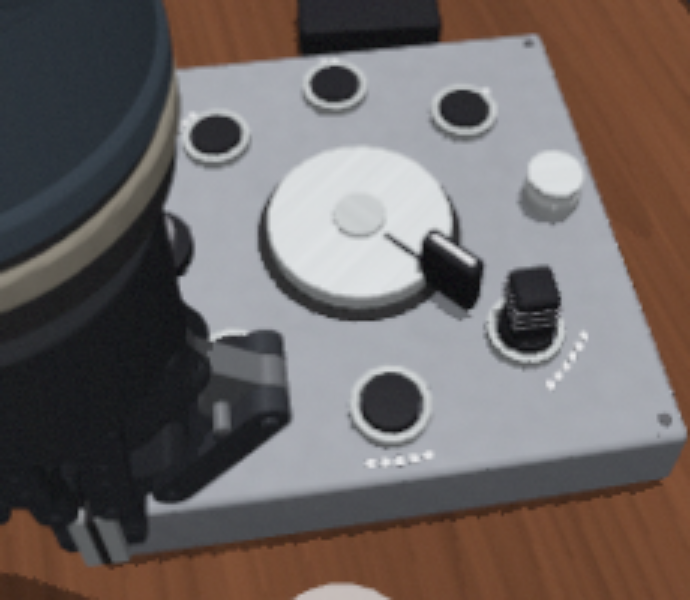

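View pics/top11.png

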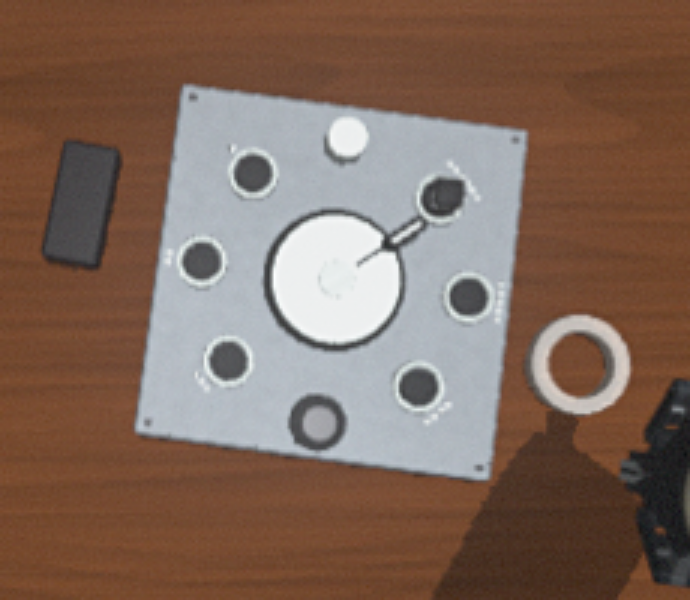

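In the top view the tab (405,233) points at the plug (442,197). The tin (347,138), adapter and tape are where they were, and the arm is clear of everything. Handing in.

```bash
python3 -c "
from h import *
print(bot.job_done())"
```

```text
the job is handed in; nothing more can be done
None
```

The selector is set on the port with the tall plug, and the button was pressed fully down afterwards and released. I handed the job in at about 12.5 s of the 54 s allowed.

- **Selector:** with the closed fingertips I pushed the tab anticlockwise through three clicks, from about +10° to +135° (the back-right port). When I backed off, the tab's outer end appeared within 2 crop pixels of where 135° should put it, and both cameras show it pointing at the plug.
- **Button:** I pressed it only after the selector check. It went down about 6 mm until it stopped moving (0.2 mm more while the force rose from 12 to 25 N), then I let go and moved clear. I saw the released button only in the overhead picture, so I did not measure that it sprang back to full height.
- **Surroundings:** in the last pictures, judged by eye, the plug, tin, adapter and tape are where they started. The robot touches nothing.
- **Force on the tab:** the wrist reading briefly reached about 6 N during the push, above the 2 to 3 N given. Part of that may be sensor offset from turning the wrist, which I did not check.

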